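# Open the locked quarantine pot

### The job

Open the steel quarantine pot so that the suspect battery pack inside can be got at. Its lid is held by a lock bar that cannot be seen: pull the black knob out, feel round with it for the angle at which the lid comes free, without forcing it, and lift the lid off by the knob. Set it down gently, flat and knob up, on the middle of the black rubber mat, leave the knob pushed fully back in, and do not disturb the cells, the flux bottle or the battery pack standing about on the bench.

Things in the scene. Friction and masses are not known exactly. Their poses are not given: they have to be found in the camera images.
- pot: Round bare-steel pot with a yellow band, fixed, 138 mm wide; origin: centre of its underside, z up. Dark lugs at +y and -y of its frame (radius 84, top 108 mm up) stand between pairs of ears on the lid with 1.5 mm play: the lid cannot be turned, only lifted straight up, 25 mm until clear. A white clamp jig with a red lever, up to 94 mm high, stands between pot and mat.
- pot_rim (a point): Centre of the pot's mouth, 105 mm above its underside. Just inside the mouth, hidden by the lid, is a dark steel ring with two gaps across from each other, sitting at an unknown angle. The lock bar under the lid passes only through these gaps, within about 12 degrees either side of their middle.
- lid: Loose round steel lid, 151 mm wide (173 over the ears), 0.35 to 0.47 kg with knob and bar. Origin: centre of the lower edge of its 20 mm skirt, z up, 85 mm above the pot's origin at the start. Top face 24.5 mm above the origin; on it, round the axis, a 53 mm wide toothed collar 10.5 mm high.
- lid_bar (a point): Point on the lid's axis, 10 mm above its origin: the lock bar, a flat cross bar 118 mm long turned by the knob, lies here inside the skirt, out of sight, hooked 1.5 mm below the ring. At the start it points 28 to 90 degrees away from the gaps, which way is unknown: at most 90 degrees in the right direction (151 in the wrong one) brings it to them.
- knob_grip (a point): Middle of the round black knurled knob on the lid's axis, without marks, 40 mm wide, 27 mm high: underside 15 mm below and top 12 mm above this point. Moves with the knob; 50 mm above the lid's origin when the knob is in; z up.
- knob (a joint): How far the knob is pulled out, m: 0 in, 0.010 at its stop. A spring draws it in (7 N when in, 9.5 N at the stop, more than the lid weighs). In, two keys between eight round teeth stop it turning; 7.5 mm or more out it turns both ways without end, with the bar. If the keys stand on teeth, up to 23 degrees of turn lets it spring in.
- lid_top (a point): Centre of the lid's flat top face. With the knob held 8 to 9 mm out of the locked lid, its spring lifts the lid 1.5 mm up against the ring; when the bar meets the gaps the lid springs up towards the knob: the knob is then 7 mm (keys on teeth) or less out and the upward pull on the hand drops from 9 N to the lid's weight.
- mat: Black rubber mat, 220 x 220 x 4 mm, fixed flat on the bench and empty. Origin: centre of its underside; its top is 4 mm above.
- cell_a: Loose blue battery cell standing upright, 18 mm wide, 65 mm high; origin at the centre of its underside. Not to be disturbed.
- cell_b: As cell_a, beside it. Not to be disturbed.
- flux_bottle: Loose white squeeze bottle with a purple tip, 36 mm wide, 123 mm high, standing; origin at the centre of its underside. Not to be disturbed.
- pack: Loose blue battery pack, 43 x 57 x 72 mm, standing on the bench; origin at the centre of its underside. Not to be disturbed.

How it is judged (in metres and radians):
On the way, in this order (a step that is already met when the one before it is completed fails the run):
1. the knob is pulled out of its teeth, at least 6.5 mm, while the lid is still on the pot (value of joint knob above 0.0065 m and z of lid in the frame of pot below 0.095 m), for 0.1 s.
2. the lid is lifted straight off, its lower edge above the pot's rim and still level (z of lid in the frame of pot above 0.107 m and angle between lid's own z axis and vertical below 0.3 rad), for 0.1 s.
At the end, for the whole second after the job is handed in: The lid lies at rest on the mat, knob up: its centre within 30 mm of the mat's centre, its skirt on the mat (origin less than 7 mm above the mat's underside), tilted less than 0.04 rad, and the knob is in to within 1.5 mm (horizontal distance between lid and mat below 0.03 m and z of lid in the frame of mat below 0.007 m and angle between lid's own z axis and vertical below 0.04 rad and value of joint knob below 0.0015 m and linear speed of lid below 0.02 m/s); the robot touches nothing.
It fails at once if the lid is forced: more than 45 N between it and the pot (contact force between lid and pot above 45 N).
It fails at once if the lid is set down hard: more than 60 N between it and the mat (contact force between lid and mat above 60 N).
It fails at once if the lid is let go more than about 10 mm above the mat (horizontal distance between lid and pot above 0.1 m and contact force between lid and the fingers below 0.2 N and z of lid in the frame of mat above 0.015 m).
It fails at once if a cell, the flux bottle or the pack on the bench is moved by more than 20 mm or tipped (distance of any of cell_a, cell_b, flux_bottle, pack from where it was at the start of the episode above 0.02 m or angle between any of cell_a, cell_b, flux_bottle, pack's own z axis and vertical above 0.3 rad).
It also fails if it takes over 61 s, if anything falls off the work surface, if the arm or the gripper's body presses on something with over 40 N, if the wrist force passes 120 N, or if a joint passes its speed limit or range.

### The arm

A 7-joint arm with a two-finger parallel gripper is mounted at the origin on a cart in front of the work surface, level with it; the furniture and walls round the work are solid. World frame = base frame: x ahead of the robot, y to its left, z up, the work surface at z = 0. Lengths are in mm, angles in rad, forces in N, time in s.
With the tool pointing down it reaches from about 350 to 900 mm from the base axis. Payload 8.1 kg.
Tool frame: the origin (TCP) lies midway between the tips of the shut fingers; the grasp point (between the pads) lies 19 mm behind it; z points along the fingers, y is the line along which they close (so a half turn about z gives the same grasp; the last joint's range is limited). The gripper opens to 85 mm and grips with 20 to 120 N. Pads are 22 mm wide; open, the fingers measure 114 mm over their backs; the gripper's body (76 mm by 85 mm) begins 54 mm behind the grasp point. The pads swing forward as they close: fully open they stand 13 mm farther back than shut.
Start: joints at [1.066, 0.434, 0.025, 1.573, -0.012, 1.134, -0.075], TCP at [244.401, -575.247, 231.323] pointing down, gripper open.
Joint ranges: [-2.62, 2.62], [-0.44, 2.09], [-1.27, 1.32], [0.08, 2.57], [-1.32, 4.46], [0.12, 2], [-2.74, 2.74]. Speed limits (rad/s): [2.22, 2.22, 3.01, 3.01, 3.14, 3.14, 3.14].

### API

Orientations are given as a unit quaternion [x, y, z, w].
In Python, from workcell import env, imaging gives the robot as it stands.
- The arm moves only by the tool servo_tool, never from a script. Its argument "targets" is a list that holds one entry, the list of rows, each a list of 7 numbers: the turn, a rotation vector about the tool's x, y, z in units of 360 degrees (1.0 is 360 degrees), then the shift along the tool's x, y, z in units of 400 mm (1.0 is 400 mm), then the opening, from 0 (shut) to 1 (fully open). In form: [[[wx, wy, wz, tx, ty, tz, hand], ...]]. A call has 1 to 5 rows; each row is the pose to reach, as a shift and turn from the pose commanded when the call began, along the tool's axes at that moment, turning the shorter way round; what a row does not reach only later rows make up. A row lasts 1/8 s, in which the tool goes at most 62.5 mm and 10.7 degrees, less where a joint would pass 70% of its speed; a pose out of reach is approached as far as the arm can. A call with a number of a shift or a turn outside -1 to 1 is refused whole. A call with a gripper value outside its range is refused whole. The fingers move at their own pace and stop on an object; "grip_force" is the grip in N (left out, the last holds). Time passes only in rows, so rows that repeat a pose let the fingers close. It gives the time, the measured TCP pose, the force, the opening and the grip force at its end, in the units of the state.
- env.read_state(): the state, without advancing time (a new reading comes with each control period).
- imaging.camera(name): name is "side" or "top"; returns a dict with "image" (400x640x3 uint8, red, green, blue), "z_map" (400x640 float32, mm along the optical axis (not along the pixel's ray), 0 where there is no reading), "K" (3x3 intrinsics, pixels), "R" (3x3) and "t" (3): a world point X has camera coordinates R X + t. Camera axes: x right, y down, z forward; pixel columns grow to the right and rows downward; lengths in mm; the calibration is good to about 2 mm. A picture is of the moment at which its call begins.
- env.close_job(): hands the job in; it is judged then, once.
The state is a dict: "t": time; "joints": joint angles; "qvel": joint speeds; "joint_torque": joint torques, N m; "ee_pos": TCP position; "orientation": TCP orientation; "ft_force": force on the tool from outside, world axes, zero at the start; "ft_torque": the same for the moment, N m; "width": opening from 0.0 (shut) to 1.0 (fully open); "grasp_force": force on a finger pad.
Only numpy, scipy, OpenCV 4.12 (cv2) and the standard library are available. Lean on these libraries where they do the work, as an engineer would, in place of code of your own. Each camera call takes 0.05 s, during which the arm holds its last target. There are 200 camera calls.

## Working session

There is one attempt and no reset: what is moved stays moved. The work goes in short steps, Python scripts to look and compute and a tool call to move; the robot and the scene stay as the last step left them, time stands still between calls to the robot, and variables do not carry over. Pictures are saved under pics/ and viewed, at most 10 in all, crops included, and the job is handed in when it is done.

Besides the shell and the picture viewer there is one more tool, called after "Request:" as a command line: name --argument value ..., lists and objects as JSON in quotes. servo_tool: Moves the arm, as the interface text tells. Its arguments: {"type":"object","properties":{"targets":{"type":"array"},"grip_force":{"type":"number"}},"required":["targets"]}

```bash
mkdir -p pics; ls
python3 - <<'E'
from workcell import env, imaging
import cv2, numpy as np, pickle
print(env.read_state())
for n in("top","side"):
    c=imaging.camera(n); cv2.imwrite(f"pics/{n}0.png",c["image"][:,:,::-1]); pickle.dump(c,open(f"{n}0.pkl","wb"))
    print(n,c["K"].tolist(),c["R"].round(4).tolist(),c["t"].round(2).tolist())
E
```

```text
pics
{'t': 0.0, 'joints': array([ 1.06639394,  0.43525584,  0.02500194,  1.5741025 , -0.011612  ,
        1.13402111, -0.07509418]), 'qvel': array([-9.88398129e-04, -1.84055991e-03,  1.08314748e-03, -2.04591279e-04,
        1.92193609e-03, -1.31833667e-04,  1.98317735e-05]), 'joint_torque': array([-5.81218956e-04, -6.70469785e+01,  1.02486804e+00, -3.16219354e+01,
        1.55746134e-02,  1.23866988e-02,  4.43342749e-07]), 'ee_pos': array([ 244.15608921, -574.77472938,  230.5038181 ]), 'orientation': array([ 9.79896329e-01,  1.99505668e-01, -2.36681747e-04, -7.85866331e-04]), 'ft_force': array([-0.02726341, -0.33296516, -0.70584831]), 'ft_torque': array([ 0.02954337, -0.0014062 , -0.01711444]), 'grasp_force': 0.0, 'width': 0.9994538574582968}
top [[402.1618191024731, 0.0, 321.13714919254164], [0.0, 402.1618191024731, 201.28573324464122], [0.0, 0.0, 1.0]] [[-0.0034, -1.0, -0.0045], [-0.9972, 0.0037, -0.0751], [0.0751, 0.0042, -0.9972]] [53.61, 551.18, 1252.31]
side [[367.0734951109654, 0.0, 325.77553441021956], [0.0, 367.0734951109654, 200.0941857219657], [0.0, 0.0, 1.0]] [[-0.8449, -0.5349, 0.0027], [-0.2782, 0.4352, -0.8563], [0.4569, -0.7242, -0.5165]] [481.73, 205.38, 696.56]
```

View pics/top0.png

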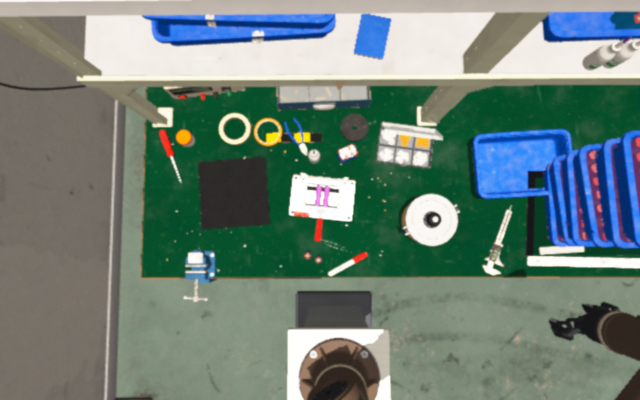

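View pics/side0.png

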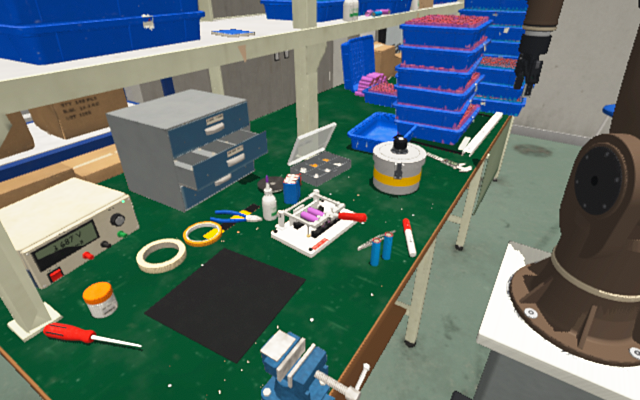

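The top view shows the lid with its knob at (432,218), the mat centred near (235,192), the jig with its red lever at (322,200), the cells at (307,255) and (318,258), the bottle at (314,156) and the pack at (347,152). The side view confirms this layout. Next I measure.

```bash
cat > h.py <<'E'
import numpy as np, cv2, pickle
def world(c):
    K,R,t,z=c["K"],c["R"],c["t"],c["z_map"]
    v,u=np.mgrid[0:z.shape[0],0:z.shape[1]]
    p=np.stack([(u-K[0,2])/K[0,0]*z,(v-K[1,2])/K[1,1]*z,z],-1)
    w=(p-t)@R; w[z<=0]=np.nan; return w
def ray(c,u,v,h):
    K,R,t=c["K"],c["R"],c["t"]
    d=R.T@np.array([(u-K[0,2])/K[0,0],(v-K[1,2])/K[1,1],1]); o=-R.T@t
    return o+d*(h-o[2])/d[2]
def proj(c,X):
    p=c["R"]@np.array(X,float)+c["t"]; return (c["K"]@p/p[2])[:2]
E
python3 - <<'E'
from h import *
T=pickle.load(open("top0.pkl","rb"));S=pickle.load(open("side0.pkl","rb"))
for n,c in(("top",T),("side",S)):
    w=world(c); im=c["image"].astype(int); sat=im.max(2)-im.min(2); mx=im.max(2)
    reg=(abs(w[...,0]-500)<400)&(w[...,2]>-10)
    if n=="top": box=np.s_[180:260,390:475]; kb=np.s_[205:232,418:447]; mb=np.s_[145:240,185:285]
    else: box=np.s_[125:200,360:440]; kb=np.s_[130:156,388:414]; mb=np.s_[240:365,140:312]
    def comp(m,b):
        f=np.zeros(m.shape,np.uint8); f[b]=m[b]; k,l,s,ce=cv2.connectedComponentsWithStats(f); i=1+s[1:,4].argmax(); return l==i
    # knob
    k=comp((mx<60),kb); p=w[k]; print(n,"knob px",np.argwhere(k).mean(0)[::-1],"n",k.sum(),"z pct",np.nanpercentile(p[:,2],[5,50,95]).round(1),"xy med",np.nanmedian(p,0).round(1))
    # lid flat
    f=np.zeros(im.shape[:2],bool); f[box]=True
    ww=w[f]; hz=ww[:,2]; ww=ww[(hz>60)&(hz<170)]; print(" z hist",np.histogram(ww[:,2],bins=range(60,175,5))[0])
    # mat
    m=comp(mx<50,mb); cs,_=cv2.findContours(m.astype(np.uint8),0,1); r=cv2.approxPolyDP(max(cs,key=cv2.contourArea),8,True)[:,0]
    q=np.array([ray(c,*x,4) for x in r]); print(" mat",r.tolist(),q.round(0).tolist(),q.mean(0).round(1), "z",np.nanmedian(w[m][:,2]))
    # white lid disc in top
    if n=="top":
        l=comp((sat<40)&(mx>110),box)|k; cs,_=cv2.findContours(l.astype(np.uint8),0,1); cc=max(cs,key=cv2.contourArea)
        (e,ax,an)=cv2.fitEllipse(cc); print(" lid ell",e,ax); print("  centre@107",ray(c,*e,107).round(1), "knob@147", ray(c,*np.argwhere(k).mean(0)[::-1],147).round(1))
    # heights of obstacles: coarse map
    if n=="top":
        for h0,h1 in((60,130),(130,250),(250,2000)):
            s=(w[...,2]>h0)&(w[...,2]<h1)&(w[...,0]>200)&(w[...,0]<900)
            kk,l,st,ce=cv2.connectedComponentsWithStats(s.astype(np.uint8))
            for i in range(1,kk):
                if st[i,4]>25: 
                    a=w[l==i]; print(h0,st[i].tolist(),"x",a[:,0].min().round(),a[:,0].max().round(),"y",a[:,1].min().round(),a[:,1].max().round(),"z",a[:,2].min().round(),a[:,2].max().round())
E
```

```text
top knob px [430.65217391 219.14492754] n 69 z pct [125.5 142.6 149.3] xy med [ 490.3 -259.3  142.6]
 z hist [   1    1    0    3    4    8   24   15   88 1171  692   28    8    8
    4    6   54   88    6    0    0    0]
 mat [[264, 158], [199, 163], [203, 228], [269, 222]] [[694.0, 236.0, 4.0], [678.0, 446.0, 4.0], [468.0, 430.0, 4.0], [487.0, 219.0, 4.0]] [581.8 332.7   4. ] z 3.4394313958401463
 lid ell (431.24176025390625, 219.4573516845703) (52.21720886230469, 55.0282096862793)
  centre@107 [ 490.2 -271.9  107. ] knob@147 [ 489.9 -259.5  147. ]
60 [164, 87, 46, 8, 246] x 885.0 900.0 y 399.0 525.0 z 60.0 110.0
60 [222, 87, 9, 6, 37] x 891.0 900.0 y 333.0 357.0 z 62.0 88.0
60 [278, 86, 92, 17, 1278] x 844.0 900.0 y -91.0 178.0 z 82.0 130.0
60 [141, 96, 11, 10, 41] x 848.0 860.0 y 580.0 584.0 z 61.0 129.0
60 [424, 97, 24, 22, 205] x 804.0 852.0 y -321.0 -269.0 z 61.0 130.0
60 [278, 102, 93, 9, 414] x 816.0 836.0 y -95.0 180.0 z 83.0 130.0
60 [140, 108, 22, 14, 150] x 801.0 823.0 y 547.0 588.0 z 60.0 130.0
60 [383, 123, 59, 13, 264] x 737.0 791.0 y -305.0 -135.0 z 60.0 130.0
60 [55
[... 1054 characters left out ...]
 y -290.0 -253.0 z 131.0 152.0
250 [0, 0, 640, 103, 44907] x 777.0 900.0 y -694.0 600.0 z 250.0 746.0
250 [578, 131, 62, 118, 5923] x 415.0 679.0 y -700.0 -614.0 z 250.0 414.0
250 [549, 302, 91, 59, 2900] x 202.0 290.0 y -640.0 -480.0 z 250.0 600.0
250 [617, 369, 23, 31, 399] x 200.0 232.0 y -465.0 -399.0 z 612.0 684.0
side knob px [399.75524476 143.7972028 ] n 143 z pct [  3.5 134.2 145.7] xy med [ 486.1 -257.   134.2]
 z hist [103  69  83  62  37  75  85  84  94 700  79  24  19  23  25  25  35  37
   0   0   0   0]
 mat [[223, 249], [145, 313], [237, 362], [304, 279]] [[697.0, 239.0, 4.0], [680.0, 451.0, 4.0], [465.0, 434.0, 4.0], [484.0, 219.0, 4.0]] [581.8 335.8   4. ] z 3.33645525135328
```

```bash
cat >> h.py <<'E'
from scipy.spatial.transform import Rotation as Ro
def delta(q,a,b): # tool-axis shift in units of 400 mm
    return (Ro.from_quat(q).inv().apply(np.subtract(b,a))/400).round(4)
E
python3 - <<'E'
from h import *
T=pickle.load(open("top0.pkl","rb"));S=pickle.load(open("side0.pkl","rb"))
for c in(T,S):
    w=world(c); m=(w[...,2]>143)&(w[...,2]<160)&(abs(w[...,0]-490)<40)&(abs(w[...,1]+272)<40)
    p=w[m]; e,r=cv2.minEnclosingCircle(p[:,:2].astype(np.float32)); print(len(p),p.mean(0).round(1),e,r)
    m=(abs(w[...,2]-109.5)<4)&(abs(w[...,0]-490)<100)&(abs(w[...,1]+272)<100)
    p=w[m]; e,r=cv2.minEnclosingCircle(p[:,:2].astype(np.float32)); print(len(p),np.median(p[:,2]),e,r)
print(delta([.979896,.199506,-.0002,-.0008],[244.4,-575.25,231.3],[490,-272,231]))
E
```

```text
123 [ 489.7 -271.9  146.5] (489.3768310546875, -272.96148681640625) 19.188810348510742
1772 109.21224882852677 (496.6148986816406, -269.71221923828125) 84.45393371582031
52 [ 491.  -267.9  145.4] (491.4381103515625, -269.3099060058594) 17.400300979614258
753 108.47771661166658 (490.1650695800781, -265.1628723144531) 78.77503204345703
[ 0.8615 -0.4577  0.0014]
```

Request:
servo_tool --targets '[[[0,0,0,0.07,-0.037,0,1],[0,0,0,0.18,-0.096,0,1],[0,0,0,0.3,-0.159,0,1],[0,0,0,0.42,-0.223,0,1],[0,0,0,0.54,-0.287,0,1]]]'

```text
t: 0.72
ee_pos: [399.1, -383.5, 231.1]
orientation: [0.98, 0.199, -0.0, -0.0]
ft_force: [1.2, -1.4, 0.4]
width: 1.001
grasp_force: 0.0
```

Request:
servo_tool --targets '[[[0,0,0,0.11,-0.058,0,1],[0,0,0,0.2,-0.11,0,1],[0,0,0,0.28,-0.15,0,1],[0,0,0,0.32,-0.17,0,1],[0,0,0,0.32,-0.17,0,1]]]'

```text
t: 1.35
ee_pos: [489.8, -271.9, 231.0]
orientation: [0.98, 0.2, -0.0, -0.0]
ft_force: [0.4, -0.6, 0.1]
width: 1.001
grasp_force: 0.0
```

Run:
```python
from h import *
from workcell import env
s=env.read_state(); print(s["t"],s["joints"].round(3),s["ee_pos"].round(1),s["orientation"].round(4),s["ft_force"].round(2))
print(delta(s["orientation"],s["ee_pos"],[490,-271.5,180]), Ro.from_quat(s["orientation"]).as_matrix().round(3).tolist())
```

```text
1.35 [ 0.499  0.337 -0.115  1.726  0.043  1.082 -0.798] [ 489.8 -271.9  231. ] [ 9.797e-01  2.004e-01 -2.000e-04 -1.000e-04] [ 0.43 -0.56  0.11]
[ 0.0009 -0.0008  0.1276] [[0.92, 0.393, -0.0], [0.393, -0.92, 0.0], [-0.0, -0.0, -1.0]]
```

Request:
servo_tool --targets '[[[0,0,0,0.001,-0.001,0.08,1],[0,0,0,0.001,-0.001,0.16,1],[0,0,0,0.001,-0.001,0.23,1],[0,0,0,0.001,-0.001,0.273,1],[0,0,0,0.001,-0.001,0.273,1]]]'

```text
t: 1.98
ee_pos: [487.6, -273.5, 120.9]
orientation: [0.98, 0.198, -0.002, -0.0]
ft_force: [0.3, -0.4, 0.9]
width: 1.002
grasp_force: 0.0
```

Request:
servo_tool --targets '[[[0,0,0,0,0,0,0.2],[0,0,0,0,0,0,0.2],[0,0,0,0,0,0,0.2],[0,0,0,0,0,0,0.2],[0,0,0,0,0,0,0.2]]]' --grip_force 40

```text
t: 2.6
ee_pos: [490.1, -272.2, 123.1]
orientation: [0.98, 0.2, 0.0, 0.0]
ft_force: [-2.4, 1.3, 6.5]
width: 0.458
grasp_force: 39.6
```

Run:
```python
from workcell import env, imaging
import cv2
c=imaging.camera("side"); cv2.imwrite("pics/s1.png",cv2.resize(c["image"][90:210,340:480,::-1],None,fx=4,fy=4,interpolation=2))
s=env.read_state(); print(s["t"],s["ee_pos"].round(2),s["ft_force"].round(2),s["ft_torque"].round(2),s["width"],s["grasp_force"])
```

```text
2.65 [ 490.05 -272.2   123.15] [-1.21  1.24  5.4 ] [ 0.09  0.33 -0.01] 0.4547055697584289 39.611417055130005
```

View pics/s1.png

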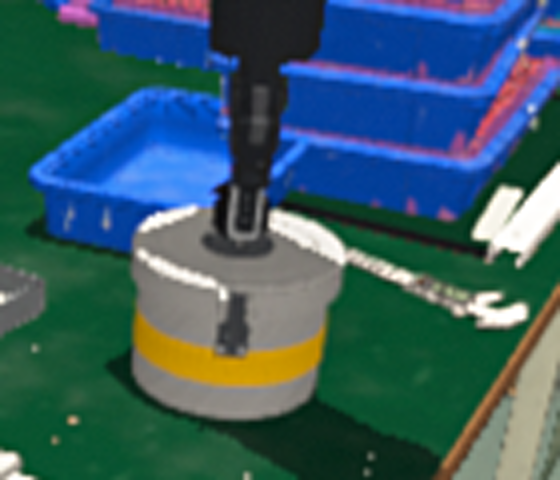

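Gripped: the fingers hold the knob (width 0.455, about 39 mm), with the lid seated. Next I pull the knob out.

Request:
servo_tool --targets '[[[0,0,0,0,0,-0.008,0.2],[0,0,0,0,0,-0.015,0.2],[0,0,0,0,0,-0.022,0.2],[0,0,0,0,0,-0.028,0.2],[0,0,0,0,0,-0.028,0.2]]]' --grip_force 50

```text
t: 3.28
ee_pos: [489.4, -271.8, 133.2]
orientation: [0.98, 0.2, -0.0, -0.0]
ft_force: [0.7, 0.6, -9.8]
width: 0.452
grasp_force: 51.2
```

```bash
cat > st.py <<'E'
from h import *
from workcell import env, imaging
import sys
c=imaging.camera("top"); w=world(c); s=env.read_state(); e=s["ee_pos"]
m=(w[...,2]>90)&(w[...,2]<e[2]+20)&(np.hypot(w[...,0]-e[0],w[...,1]-e[1])<72)&(np.hypot(w[...,0]-e[0],w[...,1]-e[1])>32)
z=w[m][:,2]; h,b=np.histogram(z,bins=np.arange(90,260,1)); i=h.argmax(); sel=abs(z-b[i])<4
print("t",round(s["t"],2),"ee",e.round(2),"F",s["ft_force"].round(1),"T",s["ft_torque"].round(2),"w",round(s["width"],3),"g",round(s["grasp_force"],1),"j7",s["joints"][6].round(3),"lidtop",np.median(z[sel]).round(2),"ee-lid",(e[2]-np.median(z[sel])).round(2))
E
python3 st.py
```

```text
t 3.33 ee [ 489.39 -271.84  133.06] F [  0.2   0.2 -10.8] T [ 0.07  0.18 -0.02] w 0.445 g 51.2 j7 -0.818 lidtop 110.58 ee-lid 22.48
```

Request:
servo_tool --targets '[[[0,0,-0.011,0,0,0,0.2],[0,0,-0.022,0,0,0,0.2],[0,0,-0.033,0,0,0,0.2],[0,0,-0.044,0,0,0,0.2],[0,0,-0.055,0,0,0,0.2]]]'

```text
t: 3.95
ee_pos: [489.8, -272.0, 133.2]
orientation: [0.931, 0.366, -0.0, -0.0]
ft_force: [-0.1, -0.0, -9.4]
width: 0.449
grasp_force: 51.3
```

```bash
python3 st.py
```

```text
t 4.0 ee [ 489.78 -272.06  133.22] F [ 0.3  0.6 -9.3] T [-0.01 -0.04  0.02] w 0.448 g 51.2 j7 -0.512 lidtop 110.57 ee-lid 22.66
```

Request:
servo_tool --targets '[[[0,0,-0.011,0,0,0,0.2],[0,0,-0.022,0,0,0,0.2],[0,0,-0.033,0,0,0,0.2],[0,0,-0.044,0,0,0,0.2],[0,0,-0.055,0,0,0,0.2]]]'

```text
t: 4.62
ee_pos: [489.7, -272.1, 133.2]
orientation: [0.854, 0.52, -0.0, -0.0]
ft_force: [-0.5, -0.3, -9.4]
width: 0.448
grasp_force: 51.2
```

```bash
python3 st.py
```

```text
t 4.67 ee [ 489.67 -272.11  133.15] F [ 0.3 -0.9 -9. ] T [0.   0.02 0.04] w 0.445 g 51.2 j7 -0.213 lidtop 110.58 ee-lid 22.58
```

Request:
servo_tool --targets '[[[0,0,-0.011,0,0,0,0.2],[0,0,-0.022,0,0,0,0.2],[0,0,-0.033,0,0,0,0.2],[0,0,-0.044,0,0,0,0.2],[0,0,-0.055,0,0,0,0.2]]]'

```text
t: 5.3
ee_pos: [490.6, -272.0, 133.9]
orientation: [0.752, 0.659, 0.001, 0.001]
ft_force: [1.3, 0.7, -3.7]
width: 0.451
grasp_force: 51.7
```

```bash
python3 st.py
```

```text
t 5.35 ee [ 490.6  -272.16  133.98] F [ 0.3  0.8 -4.5] T [ 0.07 -0.06 -0.03] w 0.449 g 51.7 j7 0.086 lidtop 112.01 ee-lid 21.97
```

The pull fell from 9 to about 4 N and the lid rose, so the bar is in the gaps. Now I lift slowly.

Request:
servo_tool --targets '[[[0,0,0,0,0,-0.004,0.2],[0,0,0,0,0,-0.008,0.2],[0,0,0,0,0,-0.012,0.2],[0,0,0,0,0,-0.016,0.2],[0,0,0,0,0,-0.016,0.2]]]'

```text
t: 5.98
ee_pos: [489.8, -272.1, 139.9]
orientation: [0.752, 0.659, -0.0, 0.0]
ft_force: [0.7, -0.6, -4.7]
width: 0.448
grasp_force: 51.7
```

```bash
python3 st.py
```

```text
t 6.03 ee [ 489.83 -272.08  139.84] F [-0.   0.1 -3.6] T [ 0.04 -0.17 -0.07] w 0.449 g 51.7 j7 0.087 lidtop 118.24 ee-lid 21.6
```

Request:
servo_tool --targets '[[[0,0,0,0,0,-0.005,0.2],[0,0,0,0,0,-0.01,0.2],[0,0,0,0,0,-0.015,0.2],[0,0,0,0,0,-0.02,0.2],[0,0,0,0,0,-0.02,0.2]]]'

```text
t: 6.65
ee_pos: [489.9, -272.0, 147.9]
orientation: [0.752, 0.659, 0.0, 0.0]
ft_force: [0.2, 0.0, -3.8]
width: 0.453
grasp_force: 51.7
```

```bash
python3 st.py
```

```text
t 6.7 ee [ 489.84 -272.01  147.83] F [ 0.7 -0.7 -3.6] T [-0.01 -0.11 -0.09] w 0.45 g 51.7 j7 0.092 lidtop 126.13 ee-lid 21.71
```

Request:
servo_tool --targets '[[[0,0,-0.011,0,0,0,0.2],[0,0,-0.022,0,0,0,0.2],[0,0,-0.033,0,0,0,0.2],[0,0,-0.033,0,0,0,0.2]]]'

```text
t: 7.2
ee_pos: [489.7, -272.0, 147.7]
orientation: [0.68, 0.733, 0.0, -0.0]
ft_force: [0.3, 0.2, -4.9]
width: 0.45
grasp_force: 51.7
```

```bash
python3 st.py
```

```text
t 7.25 ee [ 489.78 -272.    147.67] F [ 0.8  0.1 -4. ] T [ 0.03 -0.08  0.09] w 0.449 g 51.7 j7 0.272 lidtop 125.31 ee-lid 22.37
```

Request:
servo_tool --targets '[[[0,0,-0.01,0,0,0,0.2],[0,0,-0.02,0,0,0,0.2],[0,0,-0.03,0,0,0,0.2],[0,0,-0.03,0,0,0,0.2]]]'

```text
t: 7.75
ee_pos: [489.6, -272.0, 147.6]
orientation: [0.609, 0.793, -0.0, -0.0]
ft_force: [-0.3, 0.3, -3.5]
width: 0.453
grasp_force: 51.7
```

```bash
python3 st.py
```

```text
t 7.8 ee [ 489.62 -272.04  147.65] F [ 0.  0. -4.] T [-0.03  0.02 -0.02] w 0.446 g 51.7 j7 0.436 lidtop 133.15 ee-lid 14.5
```

The knob has sprung in: tool-to-lid distance went from 22 to 14.5 mm. Now I lift straight up.

Request:
servo_tool --targets '[[[0,0,0,0,0,-0.01,0.2],[0,0,0,0,0,-0.03,0.2],[0,0,0,0,0,-0.07,0.2],[0,0,0,0,0,-0.12,0.2],[0,0,0,0,0,-0.15,0.2]]]' --grip_force 60

```text
t: 8.43
ee_pos: [490.4, -272.1, 209.7]
orientation: [0.608, 0.794, 0.0, 0.001]
ft_force: [1.3, 0.1, -3.2]
width: 0.445
grasp_force: 60.8
```

Request:
servo_tool --targets '[[[0,0,0,0.03,0.013,-0.01,0.2],[0,0,0,0.1,0.044,-0.01,0.2],[0,0,0,0.19,0.083,-0.01,0.2],[0,0,0,0.28,0.122,-0.01,0.2],[0,0,0,0.37,0.162,-0.01,0.2]]]'

```text
t: 9.05
ee_pos: [513.4, -109.8, 211.4]
orientation: [0.608, 0.794, -0.0, -0.0]
ft_force: [0.5, -0.3, -4.7]
width: 0.445
grasp_force: 60.9
```

```bash
python3 st.py
python3 - <<'E'
from h import *
from workcell import env
s=env.read_state(); print(s["joints"].round(2),delta(s["orientation"],s["ee_pos"],[582,334.5,220]))
E
```

```text
t 9.1 ee [ 514.33 -102.94  211.89] F [ 1.6  7.5 -2.8] T [ 0.72 -0.09  0.02] w 0.444 g 61.0 j7 0.166 lidtop 197.05 ee-lid 14.84
[ 0.53  0.35 -0.55  1.81  0.21  1.04  0.17] [ 1.0086  0.4554 -0.0156]
```

Request:
servo_tool --targets '[[[0,0,0,0.06,0.026,0,0.2],[0,0,0,0.15,0.066,0,0.2],[0,0,0,0.24,0.105,0,0.2],[0,0,0,0.32,0.14,0,0.2],[0,0,0,0.37,0.162,0,0.2]]]'

```text
t: 9.72
ee_pos: [537.1, 50.6, 211.5]
orientation: [0.607, 0.795, 0.0, -0.001]
ft_force: [0.5, -1.0, -4.4]
width: 0.444
grasp_force: 61.1
```

```bash
python3 st.py
python3 - <<'E'
from h import *
from workcell import env
s=env.read_state(); print(s["joints"].round(2),delta(s["orientation"],s["ee_pos"],[582,334.5,220]))
E
```

```text
t 9.78 ee [537.33  53.67 211.74] F [ 0.9  4.3 -3.8] T [ 0.37 -0.12  0.05] w 0.445 g 61.0 j7 -0.158 lidtop 197.38 ee-lid 14.36
[ 0.25  0.38 -0.59  1.77  0.24  1.06 -0.16] [ 0.6472  0.2941 -0.0186]
```

Joints stay well within range, so I continue to the mat.

Request:
servo_tool --targets '[[[0,0,0,0.06,0.026,0,0.2],[0,0,0,0.15,0.066,0,0.2],[0,0,0,0.24,0.107,0,0.2],[0,0,0,0.33,0.147,0,0.2],[0,0,0,0.41,0.184,0,0.2]]]'

```text
t: 10.4
ee_pos: [565.4, 227.0, 211.3]
orientation: [0.608, 0.794, -0.0, -0.0]
ft_force: [0.1, -0.5, -4.3]
width: 0.45
grasp_force: 61.2
```

Request:
servo_tool --targets '[[[0,0,0,0.08,0.038,0.02,0.2],[0,0,0,0.16,0.076,0.06,0.2],[0,0,0,0.21,0.1,0.1,0.2],[0,0,0,0.232,0.108,0.15,0.2],[0,0,0,0.232,0.108,0.19,0.2]]]'

```text
t: 11.02
ee_pos: [582.8, 325.9, 133.9]
orientation: [0.608, 0.794, -0.001, -0.0]
ft_force: [-0.5, -0.0, -4.0]
width: 0.447
grasp_force: 61.2
```

```bash
python3 st.py
python3 - <<'E'
from h import *
from workcell import env,imaging
s=env.read_state(); print(s["joints"].round(2),s["orientation"].round(4),delta(s["orientation"],s["ee_pos"],[582,334.5,42]))
c=imaging.camera("side"); cv2.imwrite("pics/s2.png",c["image"][:,:,::-1])
E
```

```text
t 11.07 ee [582.37 324.11 131.78] F [-0.6 -2.4 -6.3] T [-0.14  0.05 -0.04] w 0.444 g 61.2 j7 -0.628 lidtop 119.51 ee-lid 12.27
[-0.25  0.66 -0.55  1.54  0.38  1.06 -0.63] [ 6.081e-01  7.938e-01 -2.300e-03 -5.000e-04] [0.0258 0.0068 0.2244]
```

View pics/s2.png

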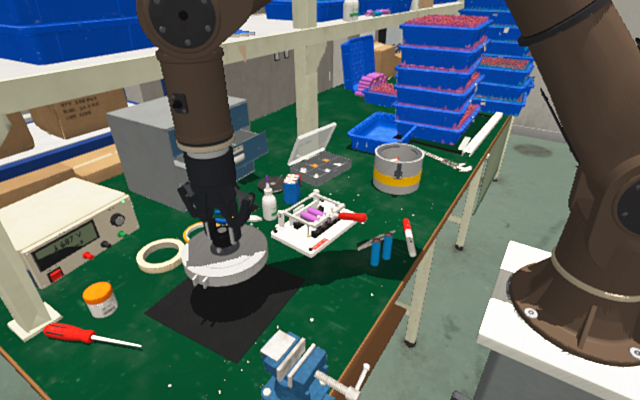

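The side view shows the lid level over the mat at (225,255), the pot open at (398,165), and the cells, bottle and pack untouched. Now I lower it.

Request:
servo_tool --targets '[[[0,0,0,0.01,0.003,0.04,0.2],[0,0,0,0.022,0.006,0.09,0.2],[0,0,0,0.022,0.006,0.14,0.2],[0,0,0,0.022,0.006,0.17,0.2],[0,0,0,0.022,0.006,0.17,0.2]]]'

```text
t: 11.75
ee_pos: [583.1, 334.4, 66.2]
orientation: [0.608, 0.794, -0.001, -0.0]
ft_force: [0.1, -0.6, -3.9]
width: 0.449
grasp_force: 61.2
```

Request:
servo_tool --targets '[[[0,0,0,0,0,0,0.2],[0,0,0,0,0,0,0.2]]]'

```text
t: 12.0
ee_pos: [584.2, 335.4, 68.6]
orientation: [0.608, 0.794, 0.001, 0.0]
ft_force: [0.0, 0.5, -3.9]
width: 0.447
grasp_force: 61.2
```

```bash
sed -i 's/w\[...,2\]>90/w[...,2]>15/; s/arange(90/arange(15/' st.py; python3 st.py
```

```text
t 12.05 ee [584.13 335.32  68.49] F [-0.4  0.3 -3.8] T [ 0.05 -0.01 -0.04] w 0.452 g 61.2 j7 -0.675 lidtop 53.63 ee-lid 14.86
```

Request:
servo_tool --targets '[[[0,0,0,0,0,0.02,0.2],[0,0,0,0,0,0.04,0.2],[0,0,0,0,0,0.05,0.2],[0,0,0,0,0,0.053,0.2],[0,0,0,0,0,0.053,0.2]]]'

```text
t: 12.68
ee_pos: [583.7, 335.1, 46.4]
orientation: [0.608, 0.794, -0.0, -0.0]
ft_force: [-0.8, 0.1, -4.1]
width: 0.448
grasp_force: 61.2
```

Request:
servo_tool --targets '[[[0,0,0,0,0,0.002,0.2],[0,0,0,0,0,0.004,0.2],[0,0,0,0,0,0.006,0.2],[0,0,0,0,0,0.008,0.2],[0,0,0,0,0,0.008,0.2]]]'

```text
t: 13.3
ee_pos: [583.6, 335.0, 43.2]
orientation: [0.608, 0.794, -0.0, -0.0]
ft_force: [0.1, -0.3, -4.9]
width: 0.449
grasp_force: 61.2
```

```bash
python3 st.py
```

```text
t 13.35 ee [583.7  335.04  43.28] F [ 0.3  0.1 -4.3] T [0.01 0.02 0.02] w 0.449 g 61.2 j7 -0.689 lidtop 27.76 ee-lid 15.52
```

Request:
servo_tool --targets '[[[0,0,0,0,0,0.001,0.2],[0,0,0,0,0,0.002,0.2],[0,0,0,0,0,0.003,0.2],[0,0,0,0,0,0.003,0.2]]]'

```text
t: 13.85
ee_pos: [583.7, 335.1, 42.4]
orientation: [0.608, 0.794, 0.0, 0.0]
ft_force: [-1.7, -1.2, -0.4]
width: 0.448
grasp_force: 61.7
```

Request:
servo_tool --targets '[[[0,0,0,0,0,0.001,0.2],[0,0,0,0,0,0.002,0.2],[0,0,0,0,0,0.002,0.2]]]'

```text
t: 14.22
ee_pos: [583.7, 335.1, 42.3]
orientation: [0.608, 0.794, 0.0, 0.0]
ft_force: [-4.8, -2.4, 9.0]
width: 0.448
grasp_force: 62.3
```

Request:
servo_tool --targets '[[[0,0,0,0,0,0,0.6],[0,0,0,0,0,0,0.9],[0,0,0,0,0,0,1],[0,0,0,0,0,0,1],[0,0,0,0,0,0,1]]]'

```text
t: 14.85
ee_pos: [583.7, 335.0, 41.2]
orientation: [0.608, 0.794, -0.0, -0.0]
ft_force: [0.6, -0.1, 1.1]
width: 0.999
grasp_force: 0.0
```

Request:
servo_tool --targets '[[[0,0,0,0,0,-0.03,1],[0,0,0,0,0,-0.1,1],[0,0,0,0,0,-0.2,1],[0,0,0,0,0,-0.32,1],[0,0,0,0,0,-0.4,1]]]'

```text
t: 15.48
ee_pos: [584.1, 335.7, 204.9]
orientation: [0.608, 0.794, 0.002, 0.0]
ft_force: [0.0, -0.4, -0.8]
width: 0.997
grasp_force: 0.0
```

Run:
```python
from h import *
from workcell import env,imaging
c=imaging.camera("side"); w=world(c); cv2.imwrite("pics/s3.png",cv2.resize(c["image"][180:380,130:330,::-1],None,fx=3,fy=3))
s=env.read_state(); print(s["t"],s["ee_pos"].round(1),s["ft_force"].round(1))
r=np.hypot(w[...,0]-583,w[...,1]-334.5)
p=w[(r>30)&(r<70)&(abs(w[...,2]-28.5)<5)]; A=np.c_[p[:,:2],np.ones(len(p))]; f=np.linalg.lstsq(A,p[:,2],rcond=None)[0]
print("lid top",np.median(p[:,2]),"slope",f[:2],"centre",p[:,:2].mean(0))
k=w[(r<30)&(w[...,2]>45)&(w[...,2]<100)]; print("knob top pct",np.percentile(k[:,2],[50,90,98]),k.mean(0))
```

```text
15.525 [585.3 337.  209.1] [1.4 1.2 3.3]
lid top 27.916636093102838 slope [0.00045328 0.00031291] centre [576.90282138 341.32139068]
knob top pct [63.32819801 66.03844259 66.69755811] [577.3502487  341.56622499  60.2363719 ]
```

View pics/s3.png

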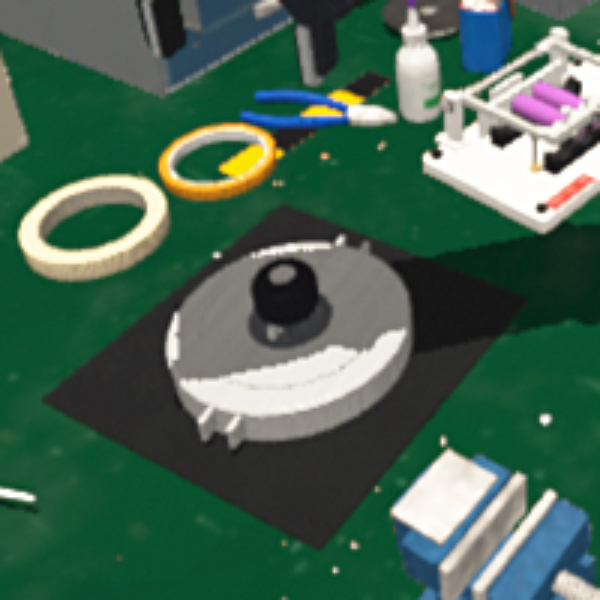

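The lid lies flat on the middle of the mat with the knob at (285,290) in the crop. Knob top is about 66 mm and lid top about 28 mm, so the knob is in. The bottle and pack are still standing. I let the arm settle and hand in.

Request:
servo_tool --targets '[[[0,0,0,0,0,0,1],[0,0,0,0,0,0,1],[0,0,0,0,0,0,1]]]'

```text
t: 15.9
ee_pos: [583.2, 334.6, 200.1]
orientation: [0.608, 0.794, -0.001, -0.0]
ft_force: [-0.1, 0.5, -0.8]
width: 0.998
grasp_force: 0.0
```

```bash
python3 -c "
from workcell import env
print(env.close_job())"
```

```text
the job is handed in; nothing more can be done
None
```

The pot is open and the job was handed in at about 16 s of the 61 s allowed: the lid lies flat, knob up and pushed in, on the middle of the mat, and the cells, bottle and pack looked undisturbed in the camera images; no verdict came back.

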